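# Stop the grinder and throw its guard open

### The job

Make the bench grinder ready for a wheel change: press the red stop button fully down and let it go, then push the guard's red bar up and back from below, past the balance point of its counterweighted arm, so that the guard stays raised on its own. Only push, gently and with the fingers; do not grip the bar, do not press the green start button, and leave everything else on the bench where it is.

Things in the scene. Friction and masses are not known exactly. Their poses are not given: they have to be found in the camera images.
- guard (a joint): counterweighted guard arm about its level hinge, rad: 0 = lowered (arm rises 35 degrees above level from hinge to push bar, bar towards the robot), growing as the bar swings up and over, away from the robot; 1.22 = raised on its rear stop. Below about 0.48 it falls back, above about 0.55 it falls on to the rear stop and stays; no spring or latch. Lifting takes 1 to 2 N at the bar.
- push_bar (a point): middle of the guard's red push bar: level, round, 14 mm diameter, 130 mm long, parallel to the hinge, 140 mm from the hinge axis. It joins two yellow side arms 90 mm apart; a clear pane lies between them from 35 mm behind the bar. Below and in front of the bar is free space; the wheel lies lower and farther back. Turns with the guard; its y axis lies along the bar.
- guard_hinge (a point): point on the hinge axis midway between the two posts, 190 mm above the bench, fixed to the grinder. Its axes are the grinder's: x level, pointing from the front to the back (away from the robot), y along the hinge axis, z up.
- grinder: bench grinder, bolted down: base plate 180 x 270 x 18 mm, grey wheel 150 mm diameter (axle 100 mm above the bench), green motor 162 mm high at its right (local y -75 to -180 mm), two hinge posts 200 mm high behind the wheel. Origin on the bench under the wheel's centre; x points to its back, y to its left. Its yaw varies.
- stop_top (a point): centre of the top face of the red STOP button, 32 mm diameter, on its own fixed yellow box (75 x 68 x 45 mm); pressed straight down, about 4 N, travel 6 mm, springs back.
- stop (a joint): travel of the red stop button, m: 0 = released, 0.006 = fully pressed
- start_top (a point): centre of the top face of the green START button, same size, on its own fixed grey box; the two boxes may have changed places. Not to be pressed.
- start (a joint): travel of the green start button, m: 0 = released, 0.006 = fully pressed
- whetstone: bystander: two-tone whetstone, 180 x 60 x 28 mm, lying flat. Origin at the centre of its underside. To be left alone.
- knife: bystander: kitchen knife, 270 mm long, 16 mm high, lying flat. Origin at the centre of its underside. To be left alone.
- oil_can: bystander: green oil can, 48 mm diameter, 105 mm tall, upright. Origin at the centre of its underside. To be left alone.
- knife_clamp: bystander: small aluminium knife clamp with a brass screw, 95 x 32 x 28 mm. Origin at the centre of its underside. To be left alone.
- screwdriver: bystander: screwdriver lying flat. Origin at the centre of its underside. To be left alone.
- steel_pot: bystander: open steel pot, 150 mm diameter, 130 mm tall. Origin at the centre of its underside. To be left alone.
- spare_flange: bystander: steel ring, 76 mm diameter, 14 mm high, lying flat. Origin at the centre of its underside. To be left alone.
Mind the look-alikes: they are no part of the job. Of the things like the part that bears stop_top, leave any that is orange or turquoise; of the rest the smaller one is meant.

How it is judged:
By the outcome, as a careful person would: the job done as asked, in the order asked, and still so for the second after the job is handed in, with the robot touching nothing.
It also fails if it takes over 45 s, if anything falls off the work surface, if the arm or the gripper's body presses on something with over 40 N, if the wrist force passes 120 N, or if a joint passes its speed limit or range.

### The arm

A 6-joint arm with a two-finger parallel gripper is mounted at the origin on the work surface. World frame = base frame: x ahead of the robot, y to its left, z up, the work surface at z = 0. Lengths are in m, angles in degrees, forces in N, time in s.
With the tool pointing down it reaches from about 0.375 to 0.9 m from the base axis. Payload 3.1 kg.
Tool frame: the origin (TCP) lies midway between the tips of the shut fingers; the grasp point (between the pads) lies 19 mm behind it; z points along the fingers, y is the direction in which the jaws open and shut (so a half turn about z gives the same grasp; the last joint's range is limited). The gripper opens to 87 mm and grips with 3 to 60 N. Pads are 19 mm wide; open, the fingers measure 117 mm over their backs; the gripper's body (75 mm by 190 mm) begins 51 mm behind the grasp point.
Start: joints at [61.851, 30.224, 82.088, -0, 67.689, -10.227], TCP at [0.192, 0.595, 0.223] pointing down, gripper open.
Joint ranges: [-176.69, 176.69], [-43.24, 126.21], [12.49, 139.97], [-82, 262], [0, 151.66], [-163.58, 163.58]. Speed limits (degrees/s): [159.86, 159.86, 180, 180, 180, 180].

### API

Orientations are given as a 3x3 rotation matrix whose columns are the frame's x, y, z axes.
In Python, from rig import bot gives the robot as it stands.
- The arm moves only by the tool carry_out, never from a script. Its arguments are lists of equal length, an entry for each row: "grip": the gripper's target within -1 to 1 (fully open at 1, half-way at 0, shut at -1); "slide": the shift along the tool's x, y, z in mm, a list of three; "twist": the turn, a rotation vector about the tool's x, y, z in rad, a list of three. In form: {"grip": [grip, ...], "slide": [[dx, dy, dz], ...], "twist": [[wx, wy, wz], ...]}. A call has 1 to 12 rows; each row shifts and turns the pose as measured when the row begins, along the tool's axes as they then stand; what a row does not reach is not made up. A row lasts 1/10 s, in which the tool goes at most 50 mm and 8.59 degrees, less where a joint would pass 70% of its speed; a pose out of reach is approached as far as the arm can. A call is refused whole if a number of a shift passes 50 or a number of a turn 0.15, either way. A call with a gripper value outside its range is refused whole. The fingers move at their own pace and stop on an object; the grip force is fixed at half the most. Time passes only in rows, so rows that do not move let the fingers close. It gives the time, the measured TCP pose, the force and the opening at its end, in the units of the state.
- bot.read_state(): the state, without advancing time (a new reading comes with each control period).
- bot.capture(name): name is "scene" or "top" or "wrist"; returns a dict with "color" (400x640x3 uint8, red, green, blue), "depth" (400x640 float32, m along the optical axis (not along the pixel's ray), 0 where there is no reading), "fx", "fy", "cx", "cy" (pixels), "position" and "rotation" of the camera in the world; the wrist camera has in their place "T_tool_cam" (4x4, takes a point from camera to tool coordinates, whose origin is the TCP and whose axes are the flange's). Camera axes: x right, y up, looking along -z (the intrinsics and any distortion apply to the point x, -y, -z); pixel columns grow to the right and rows downward; lengths in m; the calibration is good to about 2 mm. A picture is of the moment at which its call begins: read the wrist's pose just before it.
- bot.hand_in(): hands the job in, once; it reports no verdict.
The state is a dict: "time_s": time; "joint_positions": joint angles; "qvel": joint speeds; "tau": joint torques, N m; "position": TCP position; "tcp_rot": TCP orientation; "force": force on the tool from outside, world axes, zero at the start; "moment": the same for the moment, N m; "opening": opening from 0.0 (shut) to 1.0 (fully open).
Only numpy, scipy, OpenCV 4.12 (cv2) and the standard library are available. Lean on these libraries where they do the work, as an engineer would, in place of code of your own. Each camera call takes 0.05 s, during which the arm holds its last target.

## Working session

There is one attempt and no reset: what is moved stays moved. The work goes in short steps, Python scripts to look and compute and a tool call to move; the robot and the scene stay as the last step left them, time stands still between calls to the robot, and variables do not carry over. Pictures are saved under pics/ and viewed, and the job is handed in when it is done.

Besides the shell and the picture viewer there is one more tool, called after ">>>" in YAML: its name, and indented under it one key for each argument. carry_out: Moves the arm, as the interface text tells. Its arguments: {"type":"object","properties":{"grip":{"type":"array"},"slide":{"type":"array"},"twist":{"type":"array"}},"required":["grip","slide","twist"]}

```bash
ls; mkdir -p pics; cat > h.py <<'E'
import numpy as np, cv2, pickle
from rig import bot
def shot(name,tag):
    s=bot.read_state(); c=bot.capture(name); c=dict(c); c['state']=s
    pickle.dump(c,open(f'pics/{tag}.pkl','wb'))
    cv2.imwrite(f'pics/{tag}.png',cv2.cvtColor(c['color'],cv2.COLOR_RGB2BGR)); return c
def load(tag): return pickle.load(open(f'pics/{tag}.pkl','rb'))
def pose(c):
    if 'T_tool_cam' in c:
        T=np.eye(4);T[:3,:3]=np.array(c['state']['tcp_rot']);T[:3,3]=c['state']['position']
        T=T@np.array(c['T_tool_cam']);return T[:3,:3],T[:3,3]
    return np.array(c['rotation']),np.array(c['position'])
def pt(c,u,v,d=None):
    if d is None:
        w=c['depth'][int(v)-1:int(v)+2,int(u)-1:int(u)+2]; d=np.median(w)
    R,p=pose(c)
    return R@np.array([(u-c['cx'])/c['fx']*d,-(v-c['cy'])/c['fy']*d,-d])+p
def crop(tag,x0,y0,x1,y1,k,out):
    im=cv2.imread(f'pics/{tag}.png')[y0:y1,x0:x1]
    cv2.imwrite(f'pics/{out}.png',cv2.resize(im,None,fx=k,fy=k,interpolation=cv2.INTER_CUBIC))
E
python3 - <<'E'
from h import *
for n in ['scene','top','wrist']:
    c=shot(n,n+'0'); print(n,{k:v for k,v in c.items() if k not in('color','depth','state')})
print(bot.read_state())
E
```

```text
pics
scene {'fx': 442.43934234560095, 'fy': 442.43934234560095, 'cx': 318.0272152200103, 'cy': 197.43360260440537, 'position': array([ 1.32261714, -0.43188289,  1.30265892]), 'rotation': array([[ 0.45999683, -0.68232752,  0.56818314],
       [ 0.88779048,  0.36438823, -0.28115704],
       [-0.01519807,  0.63375893,  0.7733813 ]])}
top {'fx': 475.63316148897087, 'fy': 475.63316148897087, 'cx': 324.0857356247959, 'cy': 202.5054700824381, 'position': array([ 0.32767263, -0.00999642,  1.41045859]), 'rotation': array([[ 0.01126202,  0.98731932, -0.15834683],
       [-0.99987124,  0.01292944,  0.0095039 ],
       [ 0.01143072,  0.15821941,  0.98733781]])}
wrist {'fx': 353.37562985228885, 'fy': 353.37562985228885, 'cx': 319.95878861396005, 'cy': 195.49030432748953, 'T_tool_cam': array([[ 2.41662269e-04,  9.65722184e-01,  2.59577743e-01,
         7.13767306e-02],
       [ 9.99999004e-01, -5.94337660e-04,  1.28016767e-03,
         7.68758635e-04],
       [ 1.39056315e-03,  2.59577175e-01, -9.65721366e-01,
        -1.62443957e-01],
       [ 0.00000000e+00,  0.00000000e+00,  0.00000000e+00,
         1.00000000e+00]])}
{'time_s': 0.15, 'joint_positions': array([ 6.18491529e+01,  3.02668823e+01,  8.21411227e+01, -1.55453942e-04,
        6.76891126e+01, -1.02256892e+01]), 'qvel': array([-0.00551244, -0.20706418, -0.22819609,  0.07860112, -0.03023972,
       -0.06567651]), 'tau': array([ 6.31611329e-05, -4.40431488e+01, -1.76843441e+01,  6.33226801e-02,
        5.52376604e-02, -1.08342763e-04]), 'position': array([0.19203931, 0.59416103, 0.22178592]), 'tcp_rot': array([[-9.51459554e-01,  3.07772776e-01, -7.97488524e-04],
       [ 3.07773664e-01,  9.51458425e-01, -1.49569873e-03],
       [ 2.98441825e-04, -1.66854281e-03, -9.99998563e-01]]), 'force': array([-0.36872235, -0.00248308, -0.02580187]), 'moment': array([-0.00442231, -0.04951407,  0.06639327]), 'opening': 1.0001777882165286}
```

View pics/scene0.png

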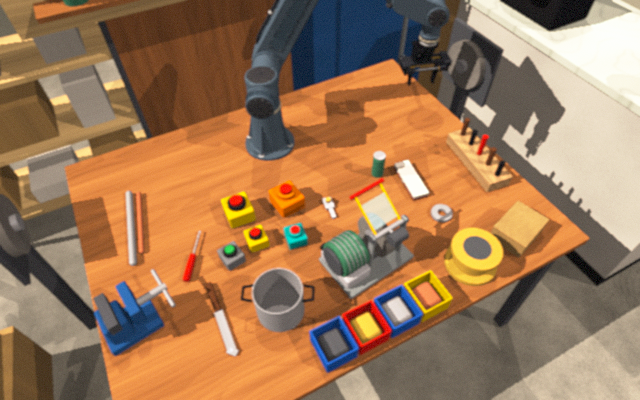

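View pics/top0.png

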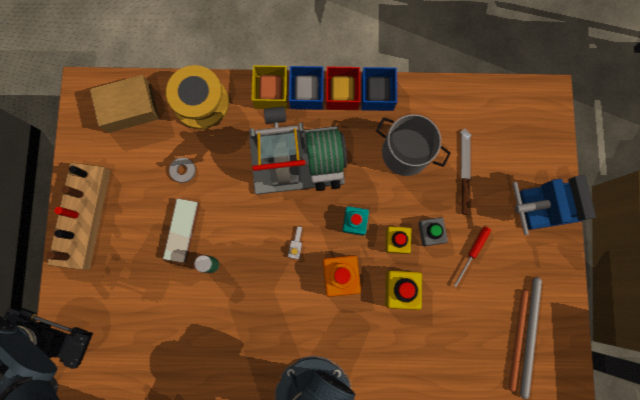

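View pics/wrist0.png

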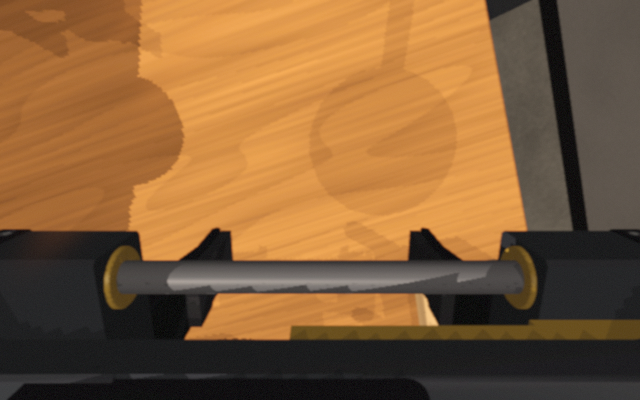

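Red-button boxes in the top view are the large yellow (405,290), the orange (342,275), the small yellow (400,239) and the turquoise (356,220). Leaving out orange and turquoise, the smaller yellow at (400,239) fits; in the scene view it is at (256,237). The green START is at (434,231).

```bash
python3 - <<'E'
from h import *
crop('top0',330,200,460,310,6,'ctop'); crop('top0',240,100,360,200,6,'cgt'); crop('scene0',200,170,440,300,3.3,'csc')
t=load('top0');s=load('scene0')
for n,u,v in [('stop',400,239),('big',405,290),('start',435,230),('barL',253,169),('bar',279,166),('barR',304,163),('can',207,263),('pot',412,145),('clamp',296,243)]:
    print(n,pt(t,u,v).round(4))
for n,u,v in [('stop',256,234),('start',231,250),('bar',368,190)]:
    print('s',n,pt(s,u,v).round(4))
E
```

```text
stop [ 0.4414 -0.2392  0.0657]
big [ 0.2999 -0.2465  0.0922]
start [ 0.4681 -0.339   0.0671]
barL [0.5913 0.1541 0.271 ]
bar [0.5987 0.0903 0.2752]
barR [0.6073 0.0294 0.2743]
can [0.3665 0.2938 0.1043]
pot [ 0.7348 -0.2905  0.0046]
clamp [0.4303 0.0575 0.014 ]
s stop [ 0.4566 -0.2417  0.065 ]
s start [ 0.4777 -0.3394  0.0656]
s bar [0.6094 0.0919 0.2695]
```

View pics/ctop.png

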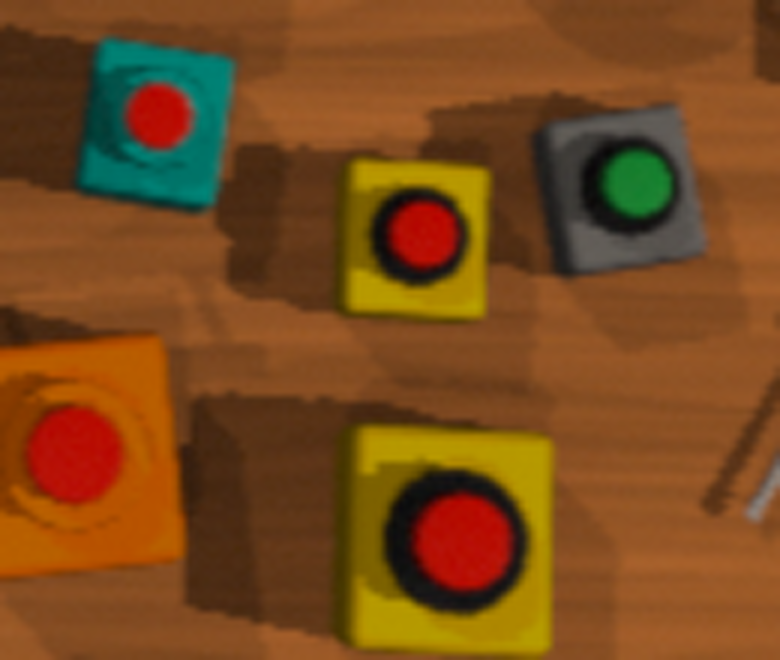

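View pics/cgt.png

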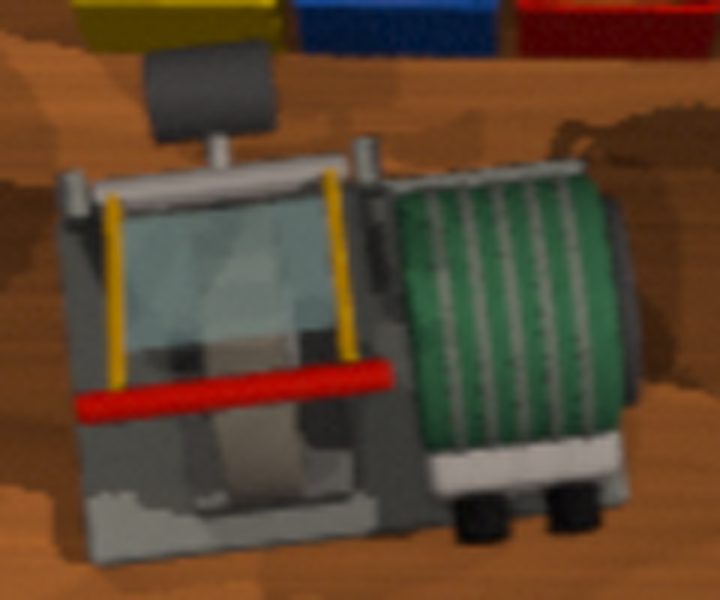

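View pics/csc.png

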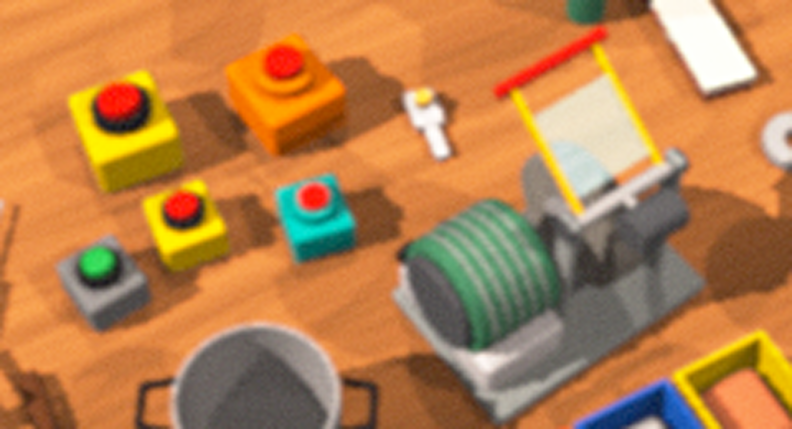

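The crop confirms it: the small yellow box's red top is at about (400.5,239.3) in the top view and (255.8,233.3) in the scene view. The two depth readings disagree by about 1 cm in x, so I'll triangulate.

```bash
cat >> h.py <<'E'
def ray(c,u,v):
    R,p=pose(c); d=R@np.array([(u-c['cx'])/c['fx'],-(v-c['cy'])/c['fy'],-1]); return p,d/np.linalg.norm(d)
def tri(obs):
    A=np.zeros((3,3));b=np.zeros(3)
    for c,u,v in obs:
        p,d=ray(c,u,v);M=np.eye(3)-np.outer(d,d);A+=M;b+=M@p
    x=np.linalg.solve(A,b); return x,[float(np.linalg.norm((np.eye(3)-np.outer(d,d))@(x-p))*1000) for p,d in (ray(*o) for o in obs)]
def blob(c,u,v,r=14,col='r'):
    im=c['color'].astype(int);R,G,B=im[...,0],im[...,1],im[...,2]
    m=((R>1.8*G)&(R>1.8*B)&(R>90)) if col=='r' else ((G>1.5*R)&(G>1.3*B)&(G>60))
    k=np.zeros_like(m);k[v-r:v+r,u-r:u+r]=1
    n,l,st,ce=cv2.connectedComponentsWithStats((m&k).astype('uint8'))
    i=l[v,u]; return ce[i],st[i]
E
python3 - <<'E'
from h import *
t=load('top0');s=load('scene0')
for n,a,b,col in [('stop',(400,239),(256,233),'r'),('start',(436,230),(230,250),'g'),('big',(407,290),(237,201),'r'),('bar',(279,166),(368,190),'r')]:
    r=30 if n=='bar' else 14
    ca,sa=blob(t,*a,r,col);cb,sb=blob(s,*b,r,col)
    print(n,ca.round(1),sa[2:],cb.round(1),sb[2:],[x if isinstance(x,list) else x.round(4) for x in tri([(t,*ca),(s,*cb)])],pt(t,*ca).round(4),pt(s,*cb).round(4))
for u,v in [(100,300),(250,320),(450,330),(470,100),(250,215)]: print(pt(t,u,v).round(4))
for u,v in [(150,160),(330,120),(180,300),(420,210)]: print(pt(s,u,v).round(4))
E
```

```text
stop [400.1 238.7] [11 11 99] [254.7 231.9] [11 10 82] [array([ 0.4427, -0.2411,  0.0594]), [0.447442741603543, 0.44744274160354647]] [ 0.4422 -0.2393  0.0673] [ 0.4465 -0.2423  0.0651]
start [435.9 230.1] [ 11  11 103] [229.1 249.4] [12 10 90] [array([ 0.4687, -0.3436,  0.0596]), [0.16589564425970896, 0.16589564425964903]] [ 0.468  -0.3416  0.0671] [ 0.4724 -0.3442  0.0651]
big [406.7 289.9] [ 16  16 207] [235.5 200.2] [ 14  12 136] [array([ 0.3   , -0.2532,  0.0832]), [0.47571266704161286, 0.47571266704154175]] [ 0.3003 -0.2512  0.0919] [ 0.3055 -0.2547  0.0901]
bar [277.9 164.9] [ 56  11 305] [366.1 188.4] [ 37  24 240] [array([0.602 , 0.0918, 0.2699]), [1.8834290940771021, 1.883429094077125]] [0.6013 0.093  0.2759] [0.6043 0.0879 0.274 ]
[2.598e-01 6.212e-01 5.000e-04]
[ 0.2078  0.1865 -0.0017]
[ 1.857e-01 -3.915e-01 -2.000e-04]
[ 8.838e-01 -4.754e-01  5.000e-04]
[ 0.5136  0.1976 -0.0028]
[-0.1343 -0.4777  0.0034]
[-0.0044  0.2933 -0.0003]
[ 0.533  -0.5464 -0.0035]
[ 0.5955  0.3488 -0.0027]
```

>>> carry_out:
  grip: [-1,-1,-1,-1,-1]
  slide:
    - [0,0,-30]
    - [0,0,-30]
    - [0,0,-30]
    - [0,0,0]
    - [0,0,0]
  twist:
    - [0,0,-0.145]
    - [0,0,-0.145]
    - [0,0,-0.145]
    - [0,0,0]
    - [0,0,0]

```text
time_s: 0.65
position: [0.1911, 0.5924, 0.3107]
tcp_rot: [[-0.991, -0.136, -0.005], [-0.136, 0.991, -0.009], [0.006, -0.009, -1.0]]
force: [-1.5, -0.5, -1.1]
opening: 0.636
```

```bash
cat >> h.py <<'E'
def to(p):
    s=bot.read_state();R=np.array(s['tcp_rot']);d=R.T@(np.array(p)-s['position'])*1000
    print('t',round(s['time_s'],2),'pos',s['position'].round(4),'j',s['joint_positions'].round(1),'F',s['force'].round(2),'op',round(s['opening'],2)); print(R.round(3).tolist()); print('to',p,'tool mm',d.round(1))
E
python3 -c "
from h import *
to([.40,.30,.3]);to([.443,-.24,.2])"
```

```text
t 0.65 pos [0.1911 0.5924 0.3107] j [ 61.8  25.6  75.7   0.   79.3 -36. ] F [-1.55 -0.54 -1.07] op 0.64
[[-0.991, -0.136, -0.005], [-0.136, 0.991, -0.009], [0.006, -0.009, -1.0]]
to [0.4, 0.3, 0.3] tool mm [-167.2 -318.    12.4]
t 0.65 pos [0.1911 0.5924 0.3107] j [ 61.8  25.6  75.7   0.   79.3 -36. ] F [-1.55 -0.54 -1.07] op 0.64
[[-0.991, -0.136, -0.005], [-0.136, 0.991, -0.009], [0.006, -0.009, -1.0]]
to [0.443, -0.24, 0.2] tool mm [-136.9 -857.9  117.3]
```

>>> carry_out:
  grip: [-1,-1,-1,-1,-1,-1,-1,-1,-1,-1,-1,-1]
  slide:
    - [-20,-40,0]
    - [-20,-40,0]
    - [-20,-40,0]
    - [-20,-40,0]
    - [-20,-40,0]
    - [-20,-40,0]
    - [-20,-40,0]
    - [-20,-40,0]
    - [0,-45,0]
    - [0,-45,0]
    - [0,-45,0]
    - [0,-45,0]
  twist:
    - [0,0,0]
    - [0,0,0]
    - [0,0,0]
    - [0,0,0]
    - [0,0,0]
    - [0,0,0]
    - [0,0,0]
    - [0,0,0]
    - [0,0,0]
    - [0,0,0]
    - [0,0,0]
    - [0,0,0]

```text
time_s: 1.85
position: [0.4143, 0.1016, 0.2973]
tcp_rot: [[-0.991, -0.128, -0.029], [-0.128, 0.992, -0.021], [0.031, -0.017, -0.999]]
force: [0.8, 0.3, 0.1]
opening: 0.005
```

```bash
python3 -c "
from h import *
to([.443,-.24,.2])"
```

```text
t 1.85 pos [0.4143 0.1016 0.2973] j [ -0.4   9.9 101.9  -1.3  69.9 -97.3] F [0.83 0.28 0.14] op 0.0
[[-0.991, -0.128, -0.029], [-0.128, 0.992, -0.021], [0.031, -0.017, -0.999]]
to [0.443, -0.24, 0.2] tool mm [  12.2 -340.7  103.5]
```

>>> carry_out:
  grip: [-1,-1,-1,-1,-1,-1,-1,-1,-1,-1,-1]
  slide:
    - [2,-40,10]
    - [2,-40,10]
    - [2,-40,10]
    - [2,-40,10]
    - [2,-40,10]
    - [2,-40,10]
    - [0,-40,10]
    - [0,-30,10]
    - [0,-20,0]
    - [0,0,0]
    - [0,0,0]
  twist:
    - [0,0,0]
    - [0,0,0]
    - [0,0,0]
    - [0,0,0]
    - [0,0,0]
    - [0,0,0]
    - [0,0,0]
    - [0,0,0]
    - [0,0,0]
    - [0,0,0]
    - [0,0,0]

```text
time_s: 2.95
position: [0.4298, -0.2436, 0.2058]
tcp_rot: [[-0.994, -0.1, -0.048], [-0.1, 0.995, -0.006], [0.049, -0.001, -0.999]]
force: [0.6, -0.3, 0.4]
opening: 0.006
```

```bash
python3 -c "
from h import *
shot('wrist','w1');to([.443,-.24,.1])"
```

```text
t 3.0 pos [ 0.43   -0.2435  0.206 ] j [ -41.2   22.4  100.    -2.5   59.3 -135.7] F [-0.02 -0.71  0.77] op 0.01
[[-0.994, -0.101, -0.048], [-0.101, 0.995, -0.007], [0.048, -0.002, -0.999]]
to [0.443, -0.24, 0.1] tool mm [-18.4   2.4 105.2]
```

View pics/w1.png

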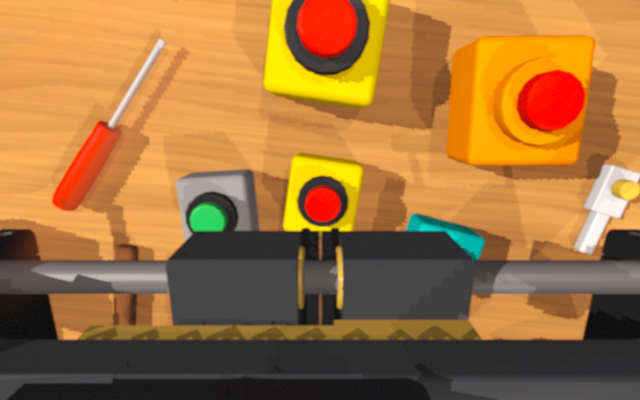

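The wrist view shows the small yellow box with its red button at (323,203), just in front of the shut fingertips. The green start is at (210,218).

```bash
python3 - <<'E'
from h import *
w=load('w1');t=load('top0');s=load('scene0')
c,st=blob(w,323,203,30);g,_=blob(w,210,216,30,'g');print(c,st,pt(w,*c).round(4),g,pt(w,*g).round(4))
ca,_=blob(t,400,239);cb,_=blob(s,256,233)
for o in ([(w,*c),(t,*ca)],[(w,*c),(s,*cb)],[(w,*c),(t,*ca),(s,*cb)]): print(tri(o))
to([.443,-.241,.09])
E
```

```text
[322.14474846 203.65666372] [ 304  185   38   38 1133] [ 0.4396 -0.2403  0.0678] [207.8313253  217.60943775] [ 0.4628 -0.3406  0.0675]
(array([ 0.44249737, -0.24042988,  0.05813797]), [0.654727491886239, 0.6547274918863457])
(array([ 0.44182823, -0.24066209,  0.058314  ]), [0.6258370503732998, 0.6258370503732681])
(array([ 0.44230185, -0.24071359,  0.05875988]), [0.8156208708462444, 0.6591782581770542, 0.6751835123219864])
t 3.0 pos [ 0.43   -0.2435  0.206 ] j [ -41.2   22.4  100.    -2.5   59.3 -135.7] F [-0.02 -0.71  0.77] op 0.01
[[-0.994, -0.101, -0.048], [-0.101, 0.995, -0.007], [0.048, -0.002, -0.999]]
to [0.443, -0.241, 0.09] tool mm [-18.8   1.4 115.2]
```

>>> carry_out:
  grip: [-1,-1,-1,-1,-1,-1]
  slide:
    - [-6,0,10]
    - [-4,1,25]
    - [-3,1,25]
    - [-1,0,25]
    - [0,0,20]
    - [0,0,0]
  twist:
    - [0,-0.045,0]
    - [0,0,0]
    - [0,0,0]
    - [0,0,0]
    - [0,0,0]
    - [0,0,0]

```text
time_s: 3.6
position: [0.4433, -0.2308, 0.0994]
tcp_rot: [[-0.994, -0.107, -0.001], [-0.107, 0.994, -0.001], [0.001, -0.001, -1.0]]
force: [-1.2, 0.6, 0.1]
opening: 0.007
```

```bash
python3 -c "
from h import *
shot('wrist','w2');shot('scene','s2');to([.4415,-.2405,.075]);crop('s2',190,170,330,290,5,'cs2')"
```

```text
t 3.7 pos [ 0.4447 -0.2322  0.1014] j [-4.030e+01  3.180e+01  1.061e+02 -1.000e-01  4.180e+01 -1.364e+02] F [-0.16 -1.3   0.36] op 0.0
[[-0.994, -0.107, 0.003], [-0.107, 0.994, -0.004], [-0.003, -0.005, -1.0]]
to [0.4415, -0.2405, 0.075] tool mm [ 4.1 -7.8 26.4]
```

View pics/w2.png

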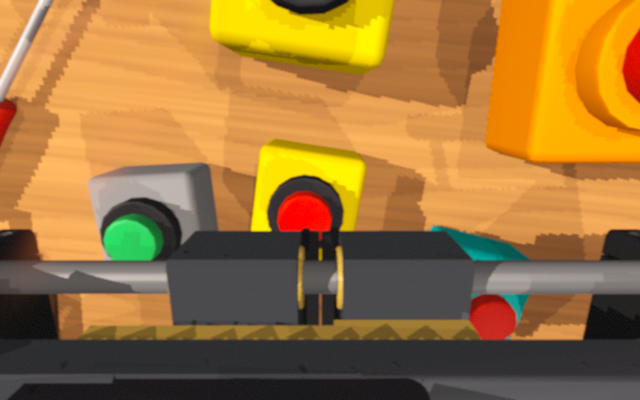

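View pics/cs2.png

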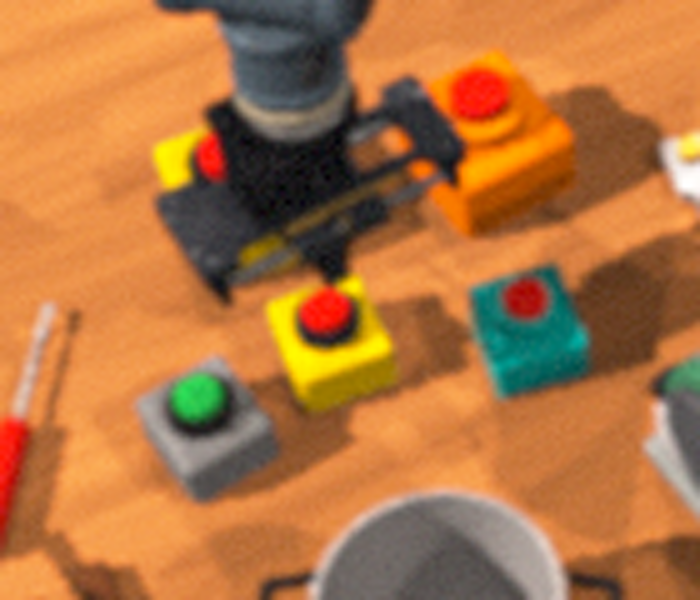

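Wrist view: the button (303,210) is about 8 mm to the side of the finger line (u≈321). I'll centre, then press.

>>> carry_out:
  grip: [-1,-1,-1,-1]
  slide:
    - [4,-8,0]
    - [0,0,10]
    - [0,0,10]
    - [0,0,0]
  twist:
    - [0,0,0]
    - [0,0,0]
    - [0,0,0]
    - [0,0,0]

```text
time_s: 4.1
position: [0.4436, -0.2426, 0.0839]
tcp_rot: [[-0.994, -0.108, 0.009], [-0.108, 0.994, -0.01], [-0.008, -0.011, -1.0]]
force: [0.4, -0.5, -0.9]
opening: 0.003
```

```bash
python3 -c "
from h import *
shot('wrist','w3');to([.4415,-.2405,.059])
w=load('w3');print(w['color'][200,300:345:5])"
```

```text
t 4.15 pos [ 0.4438 -0.2427  0.0843] j [-4.130e+01  3.370e+01  1.065e+02 -1.000e-01  3.900e+01 -1.374e+02] F [-0.3   0.01 -0.65] op 0.01
[[-0.994, -0.108, 0.01], [-0.108, 0.994, -0.01], [-0.009, -0.011, -1.0]]
to [0.4415, -0.2405, 0.059] tool mm [ 2.3  2.8 25.2]
[[ 54  49  52]
 [ 54  49  50]
 [ 54  50  52]
 [142  42  42]
 [176  29  23]
 [165  28  24]
 [146  24  19]
 [ 77  45  45]
 [ 53  50  50]]
```

View pics/w3.png

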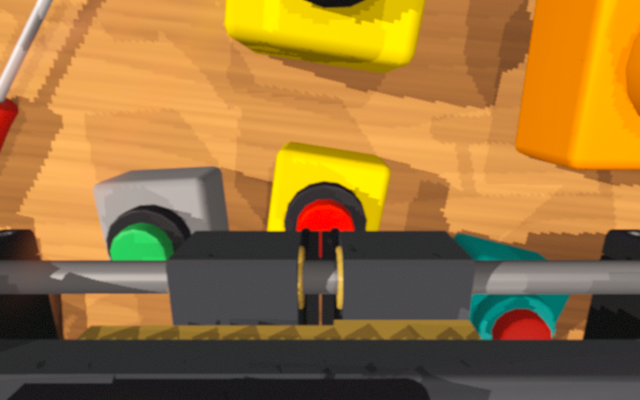

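>>> carry_out:
  grip: [-1,-1,-1,-1]
  slide:
    - [2,2,6]
    - [0,0,6]
    - [0,0,4]
    - [0,0,0]
  twist:
    - [0,0,0]
    - [0,0,0]
    - [0,0,0]
    - [0,0,0]

```text
time_s: 4.55
position: [0.4418, -0.2412, 0.067]
tcp_rot: [[-0.994, -0.108, 0.01], [-0.108, 0.994, -0.011], [-0.009, -0.012, -1.0]]
force: [-0.1, 0.8, 1.8]
opening: 0.006
```

>>> carry_out:
  grip: [-1,-1,-1]
  slide:
    - [0,0,3]
    - [0,0,3]
    - [0,0,0]
  twist:
    - [0,0,0]
    - [0,0,0]
    - [0,0,0]

```text
time_s: 4.85
position: [0.4418, -0.2413, 0.0615]
tcp_rot: [[-0.994, -0.108, 0.01], [-0.108, 0.994, -0.011], [-0.009, -0.012, -1.0]]
force: [-1.0, -0.8, 4.6]
opening: 0.008
```

>>> carry_out:
  grip: [-1,-1,-1]
  slide:
    - [0,0,2]
    - [0,0,2]
    - [0,0,0]
  twist:
    - [0,0,0]
    - [0,0,0]
    - [0,0,0]

```text
time_s: 5.15
position: [0.4418, -0.2413, 0.0621]
tcp_rot: [[-0.994, -0.109, 0.011], [-0.109, 0.994, -0.012], [-0.01, -0.014, -1.0]]
force: [-0.5, 0.7, 3.0]
opening: 0.008
```

>>> carry_out:
  grip: [-1,-1,-1]
  slide:
    - [0,0,4]
    - [0,0,4]
    - [0,0,4]
  twist:
    - [0,0,0]
    - [0,0,0]
    - [0,0,0]

```text
time_s: 5.45
position: [0.442, -0.2414, 0.0607]
tcp_rot: [[-0.994, -0.111, 0.014], [-0.111, 0.994, -0.016], [-0.012, -0.017, -1.0]]
force: [-5.9, 4.6, 40.3]
opening: 0.007
```

```bash
python3 -c "
from h import *
to([.4415,-.2405,.059])"
```

```text
t 5.45 pos [ 0.442  -0.2414  0.0607] j [ -41.3   36.   107.8   -0.3   35.  -137.4] F [-5.87  4.56 40.28] op 0.01
[[-0.994, -0.111, 0.014], [-0.111, 0.994, -0.016], [-0.012, -0.017, -1.0]]
to [0.4415, -0.2405, 0.059] tool mm [0.4 0.9 1.6]
```

The button has bottomed: 6 mm of travel and 40 N at the fingertips. Releasing.

>>> carry_out:
  grip: [-1,-1,-1,-1,-1,-1,-1,-1,-1]
  slide:
    - [0,0,-6]
    - [0,0,-15]
    - [0,0,-30]
    - [0,0,-30]
    - [0,0,-30]
    - [0,0,-30]
    - [0,0,-30]
    - [0,0,-10]
    - [0,0,0]
  twist:
    - [0,0,0]
    - [0,0,0]
    - [0,0,0]
    - [0,0,0]
    - [0,0,0]
    - [0,0,0]
    - [0,0,0]
    - [0,0,0]
    - [0,0,0]

```text
time_s: 6.35
position: [0.4391, -0.2379, 0.2499]
tcp_rot: [[-0.994, -0.111, 0.017], [-0.111, 0.994, -0.018], [-0.015, -0.02, -1.0]]
force: [0.2, 0.9, -0.2]
opening: 0.003
```

```bash
python3 - <<'E'
from h import *
w=shot('wrist','w4')
s=shot('scene','s4');t=shot('top','t4');crop('s4',190,170,330,290,5,'cs4')
for q in (s,):
  c,st=blob(q,255,232);print(c,pt(q,*c))
# grinder: bar line fit in top & hinge
im=t['color'].astype(int);m=(im[...,0]>1.8*im[...,1])&(im[...,0]>1.8*im[...,2])&(im[...,0]>90)
for u in range(256,304,6):
    vs=[v for v in range(155,178) if m[v,u]]
    if vs: print(u,np.mean(vs),len(vs),pt(t,u,np.mean(vs)).round(4))
to([.47,.07,.26])
E
```

```text
[254.775  231.9125] [ 0.44454283 -0.24162454  0.06199189]
256 167.5 6 [0.5938 0.1461 0.2766]
262 166.5 6 [0.5966 0.1316 0.2762]
268 165.5 6 [0.5994 0.1171 0.2759]
274 165.5 6 [0.5993 0.1024 0.2773]
280 164.5 6 [0.6022 0.0879 0.2765]
286 163.5 6 [0.605  0.0733 0.2762]
292 163.0 5 [0.6062 0.0586 0.277 ]
298 162.5 6 [0.6078 0.044  0.2765]
t 6.5 pos [ 0.4379 -0.2369  0.2476] j [ -41.2   18.1   99.    -0.2   61.8 -137.5] F [-0.63 -0.25  0.45] op 0.01
[[-0.994, -0.111, 0.013], [-0.111, 0.994, -0.014], [-0.011, -0.016, -1.0]]
to [0.47, 0.07, 0.26] tool mm [-66.1 301.2 -16.4]
```

View pics/cs4.png

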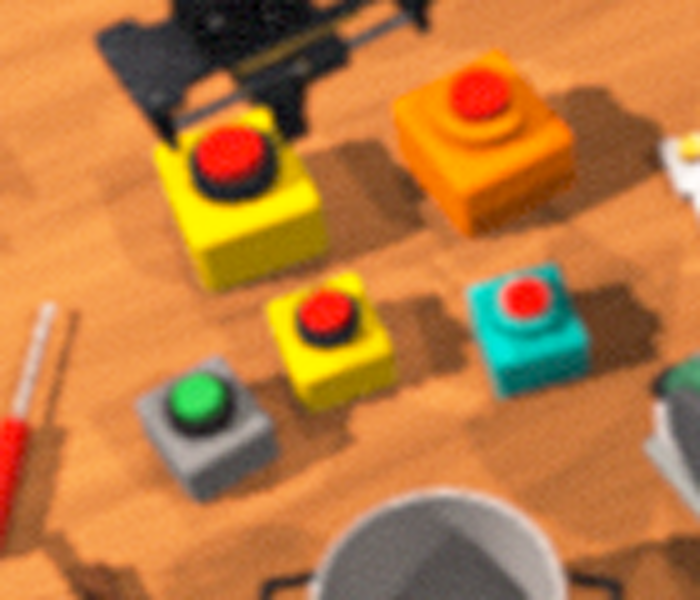

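The stop button is back up at (255,232) in the scene view, the same place as before, and the other boxes are unmoved. The bar's middle is at about (0.602, 0.092, 0.27) with yaw about 7.8°. Going in front of the guard.

>>> carry_out:
  grip: [-1,-1,-1,-1,-1,-1,-1,-1,-1,-1,-1]
  slide:
    - [-5,40,0]
    - [-5,40,0]
    - [-5,40,0]
    - [-5,40,0]
    - [-5,40,0]
    - [-5,40,0]
    - [-5,35,0]
    - [-5,20,0]
    - [0,0,0]
    - [0,0,0]
    - [0,0,0]
  twist:
    - [0,0,-0.025]
    - [0,0,0]
    - [0,0,0]
    - [0,0,0]
    - [0,0,0]
    - [0,0,0]
    - [0,0,0]
    - [0,0,0]
    - [0,-0.14,0]
    - [0,-0.14,0]
    - [0,-0.14,0]

```text
time_s: 7.6
position: [0.436, 0.0724, 0.2268]
tcp_rot: [[-0.906, -0.134, 0.402], [-0.125, 0.991, 0.049], [-0.405, -0.006, -0.914]]
force: [0.9, 2.3, -0.8]
opening: 0.004
```

```bash
python3 -c "
from h import *
to([.493,.077,.224])"
```

```text
t 7.6 pos [0.436  0.0724 0.2268] j [ -10.     8.6  124.1   16.1   25.2 -121. ] F [ 0.94  2.32 -0.85] op 0.0
[[-0.906, -0.134, 0.402], [-0.125, 0.991, 0.049], [-0.405, -0.006, -0.914]]
to [0.493, 0.077, 0.224] tool mm [-51.   -3.   25.7]
```

>>> carry_out:
  grip: [-1,-1,-1,-1]
  slide:
    - [-25,-1,10]
    - [-25,-1,12]
    - [-23,-1,14]
    - [0,0,0]
  twist:
    - [0,-0.06,0]
    - [0,-0.06,0]
    - [0,-0.06,0]
    - [0,0,0]

```text
time_s: 8.0
position: [0.5027, 0.0817, 0.217]
tcp_rot: [[-0.833, -0.13, 0.538], [-0.109, 0.991, 0.072], [-0.543, 0.001, -0.84]]
force: [-0.1, 0.3, -0.8]
opening: 0.007
```

```bash
python3 -c "
from h import *
to([.57,.0876,.224])"
```

```text
t 8.0 pos [0.5027 0.0817 0.217 ] j [  -8.8   14.9  123.6   42.5   13.1 -145.5] F [-0.09  0.26 -0.8 ] op 0.01
[[-0.833, -0.13, 0.538], [-0.109, 0.991, 0.072], [-0.543, 0.001, -0.84]]
to [0.57, 0.0876, 0.224] tool mm [-60.4  -2.9  30.8]
```

>>> carry_out:
  grip: [-1,-1,-1,-1,-1]
  slide:
    - [-19,-1,8]
    - [-19,-1,8]
    - [-19,-1,8]
    - [-16,0,7]
    - [0,0,0]
  twist:
    - [0,0,0]
    - [0,0,0]
    - [0,0,0]
    - [0,0,0]
    - [0,0,0]

```text
time_s: 8.5
position: [0.5736, 0.0886, 0.2213]
tcp_rot: [[-0.848, -0.129, 0.515], [-0.109, 0.992, 0.07], [-0.519, 0.003, -0.855]]
force: [0.7, 1.0, 0.1]
opening: 0.005
```

```bash
python3 -c "
from h import *
to([.583,.0894,.232])
shot('scene','s5');shot('wrist','w5');crop('s5',270,60,470,280,2.7,'cs5')"
```

```text
t 8.5 pos [0.5736 0.0886 0.2213] j [  -6.1   19.2  113.    22.7   18.7 -123.1] F [0.69 1.   0.13] op 0.01
[[-0.848, -0.129, 0.515], [-0.109, 0.992, 0.07], [-0.519, 0.003, -0.855]]
to [0.583, 0.0894, 0.232] tool mm [-13.6  -0.4  -4.3]
```

View pics/cs5.png

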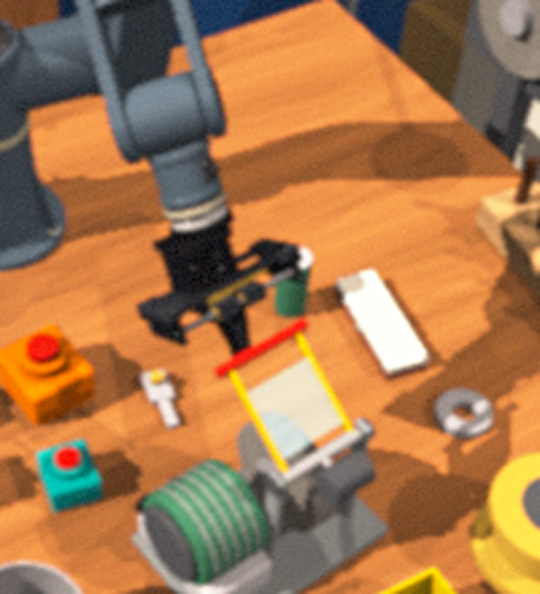

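View pics/w5.png

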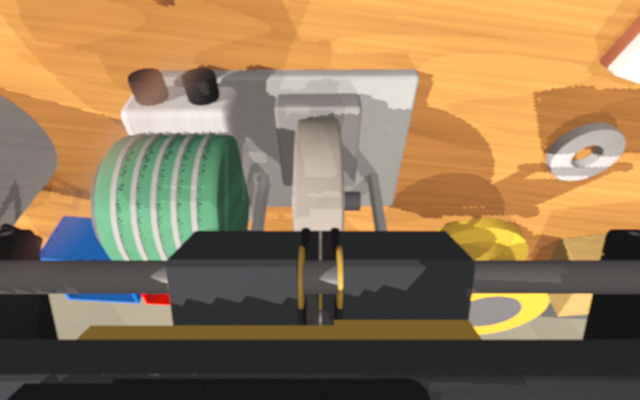

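The fingers sit in front of and below the bar, in line with the wheel (wrist u≈321). Now pushing up and back along the arc in small steps.

>>> carry_out:
  grip: [-1,-1,-1,-1,-1,-1,-1,-1]
  slide:
    - [-8,0,-2]
    - [-8,0,-2]
    - [-8,0,-2]
    - [-8,0,-2]
    - [-8,0,-3]
    - [-8,0,-3]
    - [-8,0,-3]
    - [-8,0,-2]
  twist:
    - [0,0,0]
    - [0,0,0]
    - [0,0,0]
    - [0,0,0]
    - [0,0,0]
    - [0,0,0]
    - [0,0,0]
    - [0,0,0]

```text
time_s: 9.4
position: [0.6045, 0.0951, 0.2642]
tcp_rot: [[-0.862, -0.129, 0.489], [-0.108, 0.992, 0.072], [-0.494, 0.009, -0.869]]
force: [-2.1, 0.4, 0.4]
opening: 0.003
```

```bash
python3 -c "
from h import *
to([.615,.0936,.262])
shot('scene','s6');crop('s6',290,100,450,280,3.3,'cs6')"
```

```text
t 9.4 pos [0.6045 0.0951 0.2642] j [  -4.8   17.5  104.7   13.2   29.5 -112. ] F [-2.11  0.36  0.37] op 0.0
[[-0.862, -0.129, 0.489], [-0.108, 0.992, 0.072], [-0.494, 0.009, -0.869]]
to [0.615, 0.0936, 0.262] tool mm [-7.8 -2.9  6.9]
```

View pics/cs6.png

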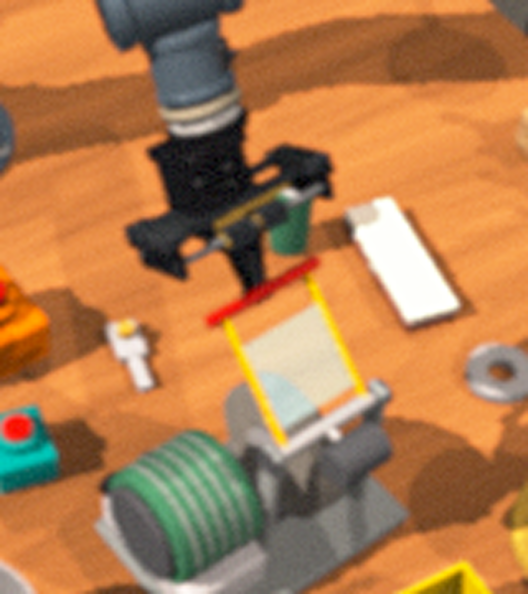

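Contact: about -2 N in x, and the bar has lifted slightly. Continuing.

>>> carry_out:
  grip: [-1,-1,-1,-1,-1,-1]
  slide:
    - [-8,-1,1]
    - [-8,0,1]
    - [-8,0,1]
    - [-8,0,1]
    - [-8,0,1]
    - [-8,0,1]
  twist:
    - [0,0,0]
    - [0,0,0]
    - [0,0,0]
    - [0,0,0]
    - [0,0,0]
    - [0,0,0]

```text
time_s: 10.05
position: [0.6553, 0.1002, 0.2861]
tcp_rot: [[-0.86, -0.129, 0.494], [-0.107, 0.992, 0.071], [-0.499, 0.008, -0.866]]
force: [-0.6, -0.5, -0.0]
opening: 0.007
```

```bash
python3 -c "
from h import *
to([.65,.1,.275])
shot('scene','s7');crop('s7',290,100,450,280,3.3,'cs7')"
```

```text
t 10.05 pos [0.6553 0.1002 0.2861] j [  -3.7   19.7   96.8   10.5   34.5 -108.1] F [-0.56 -0.47 -0.05] op 0.01
[[-0.86, -0.129, 0.494], [-0.107, 0.992, 0.071], [-0.499, 0.008, -0.866]]
to [0.65, 0.1, 0.275] tool mm [10.1  0.4  7. ]
```

View pics/cs7.png

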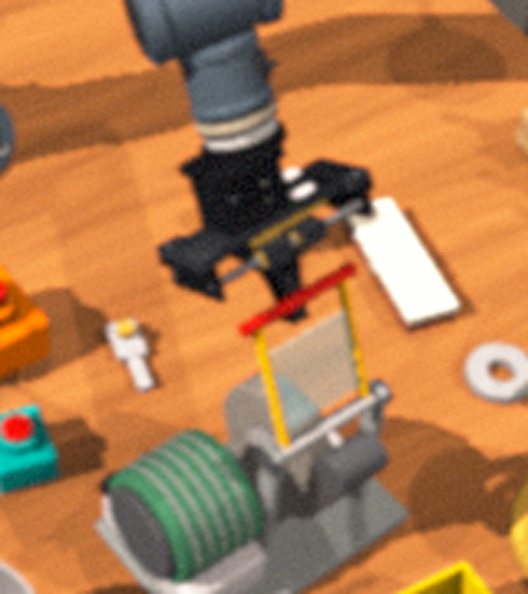

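The guard is at about 65°, near balance. Pushing a little further.

>>> carry_out:
  grip: [-1,-1,-1,-1,-1]
  slide:
    - [-8,0,1]
    - [-8,0,1]
    - [-7,0,1]
    - [-6,0,1]
    - [0,0,0]
  twist:
    - [0,0,0]
    - [0,0,0]
    - [0,0,0]
    - [0,0,0]
    - [0,0,0]

```text
time_s: 10.6
position: [0.6878, 0.1038, 0.3]
tcp_rot: [[-0.857, -0.128, 0.499], [-0.107, 0.992, 0.071], [-0.504, 0.008, -0.864]]
force: [-0.7, -0.5, -0.4]
opening: 0.007
```

```bash
python3 -c "
from h import *
to([.65,.1,.275])
shot('scene','s8');crop('s8',290,100,450,280,3.3,'cs8')"
```

```text
t 10.6 pos [0.6878 0.1038 0.3   ] j [  -3.1   21.4   91.6    9.2   37.6 -106.2] F [-0.69 -0.5  -0.45] op 0.01
[[-0.857, -0.128, 0.499], [-0.107, 0.992, 0.071], [-0.504, 0.008, -0.864]]
to [0.65, 0.1, 0.275] tool mm [45.4  0.9  2.5]
```

View pics/cs8.png

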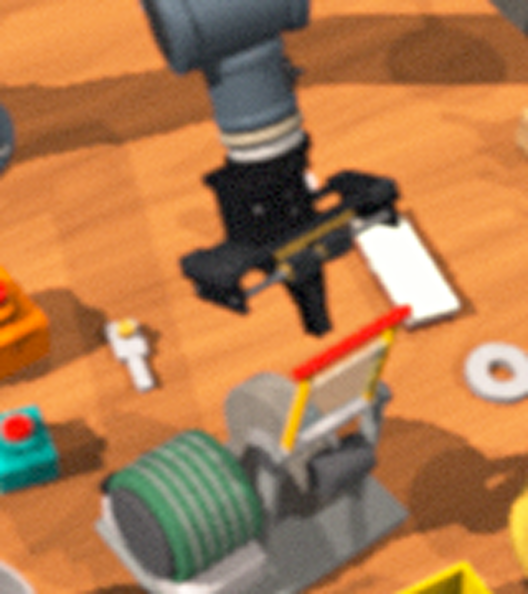

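The guard has gone over to its rear stop and the fingers are clear of it. Backing away.

>>> carry_out:
  grip: [-1,-1,-1,-1,-1,-1,-1,-1,-1]
  slide:
    - [15,0,-10]
    - [25,0,-20]
    - [25,0,-20]
    - [25,0,-20]
    - [25,0,-20]
    - [20,0,-10]
    - [0,0,0]
    - [0,0,0]
    - [0,0,0]
  twist:
    - [0,0,0]
    - [0,0,0]
    - [0,0,0]
    - [0,0,0]
    - [0,0,0]
    - [0,0,0]
    - [0,0,0]
    - [0,0,0]
    - [0,0,0]

```text
time_s: 11.55
position: [0.5137, 0.082, 0.3167]
tcp_rot: [[-0.859, -0.128, 0.496], [-0.107, 0.992, 0.071], [-0.501, 0.008, -0.866]]
force: [-0.4, -0.6, 0.2]
opening: 0.008
```

```bash
python3 -c "
from h import *
to([.65,.1,.275])
s=shot('scene','s9');t=shot('top','t9')
for q,a,col in ((s,(255,232),'r'),(s,(230,250),'g'),(t,(400,239),'r'),(t,(436,230),'g')): print(blob(q,*a,14,col)[0])"
```

```text
t 11.55 pos [0.5137 0.082  0.3167] j [  -8.2    5.1  111.8   14.2   34.9 -115.1] F [-0.42 -0.61  0.18] op 0.01
[[-0.859, -0.128, 0.496], [-0.107, 0.992, 0.071], [-0.501, 0.008, -0.866]]
to [0.65, 0.1, 0.275] tool mm [-9.820e+01  1.000e-01  1.049e+02]
[254.81012658 231.96202532]
[229.15730337 249.41573034]
[400.2        238.73333333]
[435.8        230.07619048]
```

View pics/s9.png

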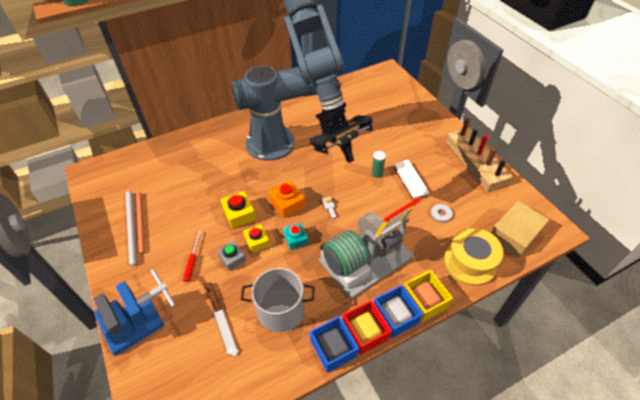

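View pics/t9.png

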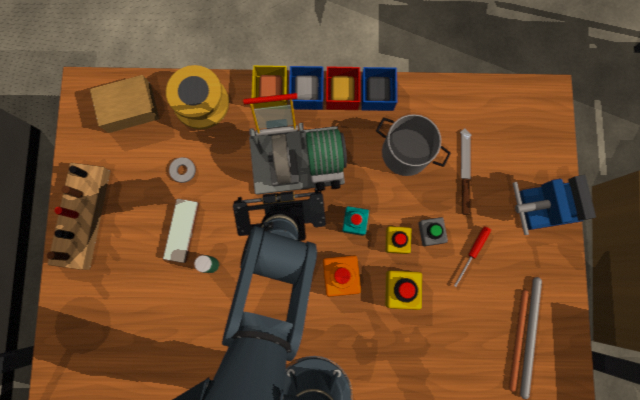

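The scene view shows the red bar at about (403,212) and the top view at about (271,99). The guard is raised on its rear stop, the robot is clear, and everything else is where it was.

```bash
python3 -c "
from h import *
print(bot.hand_in())"
```

```text
the job is handed in; nothing more can be done
None
```

I pressed the red stop button fully down and let it go. Then I pushed the guard's bar up and back with the shut fingers until it went past balance and fell onto its rear stop. The job was handed in at about 11.6 s of the 45 s allowed.

- **Stop button:** I chose the smaller yellow box, at (400,239) in the top view. The fingertips went down about 6 mm and met the end of travel. The force there peaked at about 40 N, firmer than the button's 4 N needed, but it was on the fingers and not on the gripper's body. After release, the button showed at the same pixels as before the press.
- **Guard:** the force readings at the end of each push call were at most about 2 N. After I backed off, both cameras showed the guard still raised with the robot clear of it.
- **Everything else:** the green start button was at the same pixels as at the start. By eye, the other objects had not moved.
- **Disagreement:** single-camera depth and triangulation differed by about 8 mm in the stop button's height (67 mm against 59 mm). Contact was felt at about 67 mm, which agrees with the depth reading.

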